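# Switch on the analyser at its guarded toggle

### The job

Power up the analyser at the white switch box that has the round dial on top: with a fingertip lift the lip of its hinged guard up and back until the guard stands open by itself, flip the toggle beneath it all the way over towards the guard's hinge, then nudge the guard forward again so that it drops fully shut over the toggle. Touch gently, pinch and lift nothing, and leave the other switch box (square fuse cover, no dial) and the things around it as they are.

Things in the scene. Friction and masses are not known exactly. Their poses are not given: they have to be found in the camera images.
- dial_box: White switch box 150 x 130 x 60 mm (its x, y, z), fixed; origin: centre of its underside, front faces -x, z up. On its top: a black round dial, 32 mm across and 18 mm tall, at (-10, 42) mm, and the guarded toggle, centred on y = -20 mm. THE SWITCH TO WORK.
- guard (a joint): Hinge of the dial box's guard, rad: 0 shut, 1.65 open against its stop; the axis is the box's y, and opening carries the lip up and then back (+x). 60 g, lightly damped. It falls shut by its weight below about 1.2 rad, and above that falls open to the stop and stays there.
- guard_lip (a point): Middle of the free edge of the guard's lip, a 60 mm wide, 3 mm thick, 25 mm long tab at the front end of the roof, flared up and forward at 45 degrees; moves with the guard on a circle of 119 mm about the hinge. Shut, it lies 103 mm in front (-x) of the hinge and 60 mm above it; open, 68 mm behind (+x) and 98 mm above. Pushed level it jams by friction: carry it up as it goes back.
- guard_hinge (a point): Middle of the guard's hinge line, at (45, -20, 76) mm in the dial box's frame, 16 mm above the box top. The guard is a grey plastic wedge-shaped cover, 60 mm wide (54 mm between its two cheeks), open in front and below: its roof rises from the hinge to 58 mm above the box top at its front end, 85 mm in front of the hinge.
- toggle (a joint): Toggle of the dial box, rad: 0 off, leaning 0.4 rad to the box's -x (front); 0.8 on, leaning 0.4 rad to +x (towards the hinge). Stiff friction, about 2 N at the tip; it stays where it is left. A steel bat 30 mm long, 7 to 10 mm thick, pivoting at (-13, -20, 63) mm in the box frame.
- toggle_tip (a point): Free end of that toggle, about 31 mm above the box top, 12 mm before the pivot when off and 12 mm behind it when on.
- fuse_box: White switch box 150 x 130 x 60 mm (its x, y, z), fixed; origin: centre of its underside, front faces -x, z up. Carries the same guard and toggle at the same places, but a flat square black fuse cover 34 x 30 x 8 mm at (-10, 42) mm in place of the dial. Leave alone.
- guard2 (a joint): Guard of the fuse box, as joint guard; 0 shut. Must stay shut.
- toggle2 (a joint): Toggle of the fuse box, as joint toggle; 0 off. Must stay off.
- pill_bottle: Loose bystander: white plastic pill jar, 44 mm across, 75 mm tall; origin at the centre of its underside. Not to be moved or lifted.
- amber_vial: Loose bystander: amber glass vial, 30 mm across, 60 mm tall; origin at the centre of its underside. Not to be moved or lifted.
- rinse_bottle: Loose bystander: white rinse bottle, 60 mm across, 120 mm tall; origin at the centre of its underside. Not to be moved or lifted.
- sample_cup: Loose bystander: white open sample cup, 60 mm across, 60 mm tall; origin at the centre of its underside. Not to be moved or lifted.
- slide_box: Loose bystander: cardboard slide box 80 x 50 x 30 mm; origin at the centre of its underside. Not to be moved or lifted.
- reagent_pack: Loose bystander: upright paper reagent carton 70 x 35 x 85 mm; origin at the centre of its underside. Not to be moved or lifted.
- weigh_dish: Loose bystander: shallow steel dish, 90 mm across, 22 mm tall; origin at the centre of its underside. Not to be moved or lifted.

How it is judged:
On the way, in this order (a step that is already met when the one before it is completed fails the run):
1. the guard of the dial box stands open while its toggle is still off (value of joint guard above 1.45 rad and value of joint toggle below 0.25 rad), for 0.2 s.
2. the toggle is flipped over while the guard is open (value of joint toggle above 0.65 rad and value of joint guard above 1.2 rad), for 0.2 s.
At the end, for the whole second after the job is handed in: The dial box's guard is shut (within 0.06 rad) and still, its toggle is over (above 0.65 of 0.8 rad), the fuse box's guard is shut (within 0.05 rad) and its toggle off (below 0.1 rad), and every loose thing is within 25 mm of where it stood and upright (value of joint guard below 0.06 rad and velocity of joint guard below 0.05 rad/s and value of joint toggle above 0.65 rad and value of joint guard2 below 0.05 rad and value of joint toggle2 below 0.1 rad and distance of each of pill_bottle, amber_vial, rinse_bottle, sample_cup, slide_box, reagent_pack, weigh_dish from where it was at the start of the episode below 0.025 m and angle between each of pill_bottle, amber_vial, rinse_bottle, sample_cup, slide_box, reagent_pack, weigh_dish's own z axis and vertical below 0.2 rad); the robot touches nothing.
It fails at once if the fuse box's guard is raised or its toggle moved (value of joint guard2 above 0.25 rad or value of joint toggle2 above 0.15 rad).
It fails at once if the dial box, its guard or its toggle is pinched or pushed with more than 30 N (contact force between the fingers and dial_box above 30 N).
It fails at once if a loose thing is lifted or carried, or shoved or knocked by more than 40 mm (height (world z) of any of pill_bottle, amber_vial, rinse_bottle, sample_cup, slide_box, reagent_pack, weigh_dish above 0.015 m or distance of any of pill_bottle, amber_vial, rinse_bottle, sample_cup, slide_box, reagent_pack, weigh_dish from where it was at the start of the episode above 0.04 m).
It also fails if it takes over 56 s, if anything falls off the work surface, if the arm or the gripper's body presses on something with over 40 N, if the wrist force passes 120 N, or if a joint passes its speed limit or range.

### The arm

A 6-joint arm with a two-finger parallel gripper is mounted at the origin on the work surface. World frame = base frame: x ahead of the robot, y to its left, z up, the work surface at z = 0. Lengths are in m, angles in rad, forces in N, time in s.
With the tool pointing down it reaches from about 0.225 to 0.875 m from the base axis. Payload 3.4 kg.
Tool frame: the origin (TCP) lies at the very end of the fingers, on their centre line; the grasp point (between the pads) lies 19 mm behind it; z points along the fingers, y is the line along which they close (so a half turn about z gives the same grasp; the last joint's range is limited). The gripper opens to 85 mm and grips with 20 to 120 N. Pads are 22 mm wide; open, the fingers measure 114 mm over their backs; the gripper's body (76 mm by 85 mm) begins 54 mm behind the grasp point. The pads swing forward as they close: fully open they stand 13 mm farther back than shut.
Start: joints at [-1.314, 0.276, 1.505, -0, 1.361, -0.121], TCP at [0.212, -0.534, 0.231] pointing down, gripper open.
Joint ranges: [-2.89, 2.89], [-0.75, 2.08], [0.22, 2.7], [-1.18, 4.32], [0.11, 2.71], [-2.7, 2.7]. Speed limits (rad/s): [2.57, 2.57, 3.14, 3.14, 3.14, 3.14].

### API

Orientations are given as a unit quaternion [w, x, y, z].
In Python, from rig import get_state, optics, sign_off gives the robot as it stands.
- The arm moves only by the tool send_rows, never from a script. Its argument "increments" is a list of rows, each an object with "gripper": the gripper's target within -1 to 1 (shut at 1, half-way at 0, fully open at -1); "linear": the shift along the world's x, y, z in m, a list of three; "delta_rot": the turn, a rotation vector about the world's x, y, z in rad, a list of three. In form: [{"gripper": gripper, "linear": [dx, dy, dz], "delta_rot": [rx, ry, rz]}, ...]. A call has 1 to 8 rows; each row is the pose to reach, as a shift and turn from the pose commanded when the call began; what a row does not reach only later rows make up. A row lasts 1/10 s, in which the tool goes at most 50 mm and 8.59 degrees, less where a joint would pass 70% of its speed; a pose out of reach is approached as far as the arm can. A call with a gripper value outside its range is refused whole. The fingers move at their own pace and stop on an object; "newtons" is the grip in N (left out, the last holds). Time passes only in rows, so rows that repeat a pose let the fingers close. It gives the time, the measured TCP pose, the force, the opening and the grip force at its end, in the units of the state.
- get_state(): the state, without advancing time (a new reading comes with each control period).
- optics.get_image(name): name is "scene" or "top" or "wrist"; returns a dict with "pixels" (480x640x3 uint8, blue, green, red), "K" (3x3 intrinsics, pixels), "rvec" (rotation vector, rad) and "tvec" (3), from world to camera coordinates, as OpenCV has them; the wrist camera has in their place "T_tool_cam" (4x4, takes a point from camera to tool coordinates, whose origin is the TCP and whose axes are the flange's). Camera axes: x right, y down, z forward; pixel columns grow to the right and rows downward; lengths in m; the calibration is good to about 2 mm. The wrist camera is an equidistant fisheye: a pixel r from the principal point sees the ray r / f radians off the axis. A picture is of the moment at which its call begins: read the wrist's pose just before it. There is no depth.
- sign_off(): hands the job in; it is judged then, once.
The state is a dict: "clock": time; "qpos": joint angles; "qd": joint speeds; "effort": joint torques, N m; "position": TCP position; "ee_rot": TCP orientation; "contact_force": force on the tool from outside, world axes, zero at the start; "moment": the same for the moment, N m; "width": finger opening in m; "gripper_force": force on a finger pad.
Only numpy, scipy, OpenCV 4.12 (cv2) and the standard library are available. Lean on these libraries where they do the work, as an engineer would, in place of code of your own. Each camera call takes 0.05 s, during which the arm holds its last target. There are 200 camera calls.

## Working session

There is one attempt and no reset: what is moved stays moved. The work goes in short steps, Python scripts to look and compute and a tool call to move; the robot and the scene stay as the last step left them, time stands still between calls to the robot, and variables do not carry over. Pictures are saved under pics/ and viewed, at most 10 in all, crops included, and the job is handed in when it is done.

Besides the shell and the picture viewer there is one more tool, called after "Request:" as a command line: name --argument value ..., lists and objects as JSON in quotes. send_rows: Moves the arm, as the interface text tells. Its arguments: {"type":"object","properties":{"increments":{"type":"array"},"newtons":{"type":"number"}},"required":["increments"]}

```bash
mkdir -p pics
python3 - <<'E'
from rig import get_state, optics
import cv2,numpy as np
s=get_state();print({k:np.round(v,3) for k,v in s.items()})
for n in("top","scene"):
    d=optics.get_image(n);cv2.imwrite(f"pics/{n}0.png",d["pixels"]);np.savez(f"{n}.npz",**d)
    R=cv2.Rodrigues(np.array(d["rvec"],float))[0];print(n,(-R.T@np.array(d["tvec"]).ravel()).round(3),np.array(d["K"]).round(1).tolist())
E
```

```text
{'clock': np.float64(0.0), 'qpos': array([-1.314,  0.277,  1.506, -0.   ,  1.361, -0.121]), 'qd': array([ 0.001, -0.002,  0.002,  0.001,  0.001, -0.   ]), 'effort': array([-0.0000e+00, -4.1677e+01, -2.4581e+01, -0.0000e+00,  1.1000e-02,
       -0.0000e+00]), 'position': array([ 0.212, -0.534,  0.23 ]), 'ee_rot': array([-0.001,  0.982,  0.188, -0.   ]), 'contact_force': array([ 0.395, -0.762,  0.835]), 'moment': array([-0.017,  0.014, -0.008]), 'gripper_force': np.float64(0.0), 'width': np.float64(0.086)}
top [0.274 0.002 1.592] [[543.1, 0.0, 316.4], [0.0, 543.1, 234.5], [0.0, 0.0, 1.0]]
scene [1.502 0.307 1.048] [[565.3, 0.0, 321.2], [0.0, 565.3, 240.7], [0.0, 0.0, 1.0]]
```

View pics/top0.png

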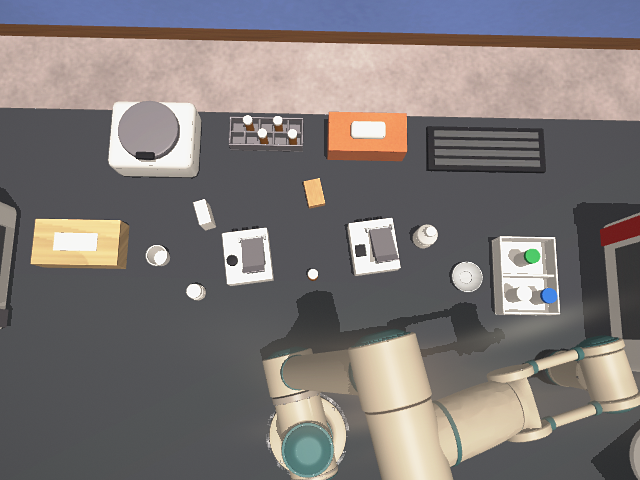

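View pics/scene0.png

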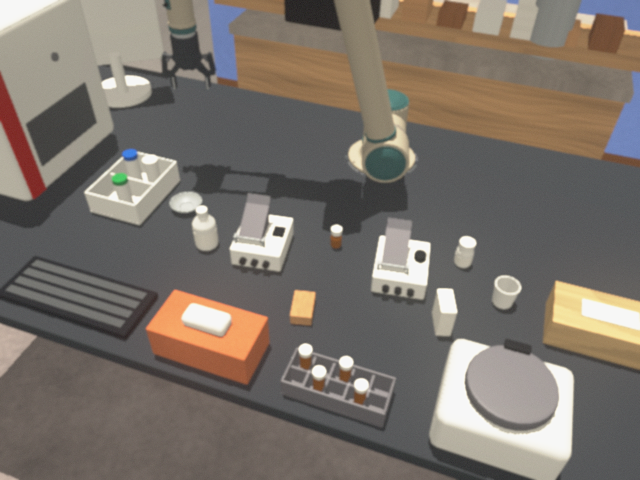

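The dial box is at about (247,256) in the top view, with its dial at (232,260). The fuse box is at (374,246), front edges face the robot, and the amber vial is at (313,274) between the two. Next I'll measure the box corners.

```bash
cat > h.py <<'E'
import numpy as np,cv2
from scipy.spatial.transform import Rotation as Rn
def ray(d,px,z):
    R=cv2.Rodrigues(np.array(d["rvec"],float))[0];c=-R.T@np.array(d["tvec"]).ravel()
    v=R.T@np.linalg.inv(d["K"])@np.array([*px,1.]);return c+v*(z-c[2])/v[2]
def wray(d,pos,q,px,z):
    K=np.array(d["K"]);u=np.array([(px[0]-K[0,2])/K[0,0],(px[1]-K[1,2])/K[1,1]]);r=np.hypot(*u)
    v=np.array([*(np.sin(r)*u/max(r,1e-9)),np.cos(r)]);T=np.array(d["T_tool_cam"]);R=Rn.from_quat(q,scalar_first=True).as_matrix()
    c=np.array(pos)+R@T[:3,3];v=R@T[:3,:3]@v;return c+v*(z-c[2])/v[2]
def wpix(d,pos,q,P):
    K=np.array(d["K"]);T=np.array(d["T_tool_cam"]);R=Rn.from_quat(q,scalar_first=True).as_matrix()
    p=T[:3,:3].T@(R.T@(np.array(P)-pos)-T[:3,3]);th=np.arctan2(np.hypot(p[0],p[1]),p[2]);f=th/np.hypot(p[0],p[1])
    return K[0,0]*p[0]*f+K[0,2],K[1,1]*p[1]*f+K[1,2]
E
python3 - <<'E'
from h import *
d=dict(np.load("top.npz"));im=d["pixels"]
g=cv2.cvtColor(im,cv2.COLOR_BGR2GRAY)
for n,(x,y) in dict(dial=(247,256),fuse=(374,246)).items():
    m=np.zeros_like(g);m[y-45:y+45,x-40:x+36]=(g[y-45:y+45,x-40:x+36]>170)*255
    c=max(cv2.findContours(m,0,1)[0],key=cv2.contourArea);r=cv2.minAreaRect(cv2.convexHull(c));print(n,r)
    for p in cv2.boxPoints(r):print(ray(d,p,.06).round(3)[:2])
print("dial",ray(d,(232,260),.078)); print("vial",ray(d,(313,274),.06))
for p in [(157,255),(196,291),(204,214),(313,274)]:print(p,ray(d,p,.06).round(3))
cv2.imwrite("pics/crop.png",cv2.resize(im[210:300,190:420],None,fx=3.4,fy=3.4,interpolation=cv2.INTER_CUBIC))
E
```

```text
dial ((246.7474365234375, 256.3532409667969), (53.454872131347656, 45.80176544189453), 83.2901611328125)
[0.556 0.256]
[0.574 0.127]
[0.422 0.105]
[0.405 0.232]
fuse ((374.1993408203125, 245.97044372558594), (53.05061340332031, 45.173622131347656), 81.57302856445312)
[ 0.59  -0.108]
[ 0.612 -0.237]
[ 0.46  -0.257]
[ 0.439 -0.13 ]
dial [0.47515169 0.2187721  0.078     ]
vial [ 0.44139432 -0.00903321  0.06      ]
(157, 255) [0.488 0.434 0.06 ]
(196, 291) [0.388 0.318 0.06 ]
(204, 214) [0.61  0.307 0.06 ]
(313, 274) [ 0.441 -0.009  0.06 ]
```

View pics/crop.png

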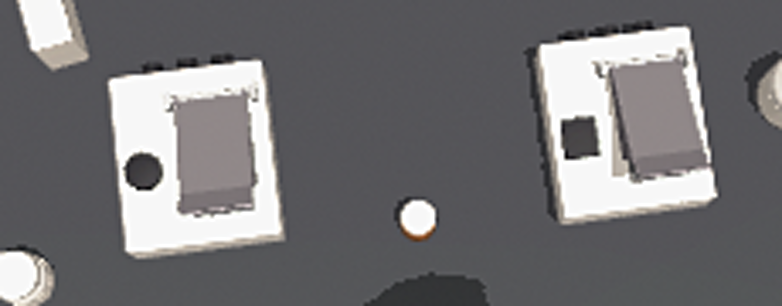

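The crop shows the dial box upright to the robot with yaw of about 0.15 rad and centre near (0.489, 0.180). The guard roof is at crop (215,150) and its lip is at the front, around (215,200). I'll raise the arm over it for a closer look.

Request:
send_rows --increments '[{"gripper":1,"linear":[0.0,0.03,0.05],"delta_rot":[0,0,0]},{"gripper":1,"linear":[0.02,0.07,0.08],"delta_rot":[0,0,0]},{"gripper":1,"linear":[0.04,0.12,0.1],"delta_rot":[0,0,-0.05]},{"gripper":1,"linear":[0.06,0.17,0.1],"delta_rot":[0,0,-0.1]},{"gripper":1,"linear":[0.08,0.22,0.1],"delta_rot":[0,0,-0.15]},{"gripper":1,"linear":[0.1,0.265,0.1],"delta_rot":[0,0,-0.2]},{"gripper":1,"linear":[0.12,0.31,0.1],"delta_rot":[0,0,-0.23]},{"gripper":1,"linear":[0.14,0.355,0.1],"delta_rot":[0,0,-0.23]}]'

```text
clock: 0.9
position: [0.3431, -0.198, 0.3312]
ee_rot: [0.0, 0.997, 0.073, 0.0]
contact_force: [1.0, 0.5, 0.1]
width: -0.0002
gripper_force: 0.0
```

Request:
send_rows --increments '[{"gripper":1,"linear":[0.005,0.045,0],"delta_rot":[0,0,0]},{"gripper":1,"linear":[0.01,0.09,0],"delta_rot":[0,0,0]},{"gripper":1,"linear":[0.01,0.135,0],"delta_rot":[0,0,0]},{"gripper":1,"linear":[0.01,0.18,0],"delta_rot":[0,0,0]},{"gripper":1,"linear":[0.01,0.22,0],"delta_rot":[0,0,0]},{"gripper":1,"linear":[0.01,0.26,0],"delta_rot":[0,0,0]},{"gripper":1,"linear":[0.01,0.3,0],"delta_rot":[0,0,0]},{"gripper":1,"linear":[0.01,0.33,0],"delta_rot":[0,0,0]}]'

```text
clock: 1.7
position: [0.3522, 0.1322, 0.3311]
ee_rot: [-0.0, 0.997, 0.075, -0.0]
contact_force: [0.4, -0.7, -0.5]
width: -0.0001
gripper_force: 0.0
```

Request:
send_rows --increments '[{"gripper":1,"linear":[0,0,0],"delta_rot":[0,0,0]},{"gripper":1,"linear":[0,0,0],"delta_rot":[0,0,0]},{"gripper":1,"linear":[0,0,0],"delta_rot":[0,0,0]}]'

```text
clock: 2.0
position: [0.3529, 0.1292, 0.3311]
ee_rot: [0.0, 0.997, 0.073, -0.0]
contact_force: [-0.2, -0.1, 0.8]
width: -0.0002
gripper_force: 0.0
```

Run:
```python
from rig import get_state, optics
from h import *
s=get_state();print(s["position"],s["ee_rot"],s["qpos"].round(2) if hasattr(s["qpos"],"round") else s["qpos"])
d=optics.get_image("wrist");cv2.imwrite("pics/w1.png",d["pixels"]);np.savez("w1.npz",pos=s["position"],q=s["ee_rot"],**d)
print(np.array(d["T_tool_cam"]).round(3).tolist(),np.array(d["K"]).round(1).tolist())
def B(x,y,z,c=(.489,.180),t=.148):return np.array([c[0]+x*np.cos(t)-y*np.sin(t),c[1]+x*np.sin(t)+y*np.cos(t),z])
for P in [(-.075,-.065,.06),(-.075,.065,.06),(.075,.065,.06),(.075,-.065,.06),(-.01,.042,.078),(-.058,-.02,.136)]:print(P,B(*P).round(3),np.round(wpix(d,s["position"],s["ee_rot"],B(*P))))
```

```text
[0.35289697 0.12922935 0.33108907] [ 4.37346554e-04  9.97299541e-01  7.34394195e-02 -2.92514270e-04] [ 0.17 -0.08  1.67 -0.    1.55  1.59]
[[0.001, -0.96, -0.281, 0.072], [1.0, 0.001, 0.0, -0.0], [0.0, -0.281, 0.96, -0.142], [0.0, 0.0, 0.0, 1.0]] [[371.6, 0.0, 323.1], [0.0, 371.6, 232.8], [0.0, 0.0, 1.0]]
(-0.075, -0.065, 0.06) [0.424 0.105 0.06 ] [355. 131.]
(-0.075, 0.065, 0.06) [0.405 0.233 0.06 ] [238. 133.]
(0.075, 0.065, 0.06) [0.554 0.255 0.06 ] [239.   5.]
(0.075, -0.065, 0.06) [0.573 0.127 0.06 ] [355.   2.]
(-0.01, 0.042, 0.078) [0.473 0.22  0.078] [255.  72.]
(-0.058, -0.02, 0.136) [0.435 0.152 0.136] [312. 113.]
```

View pics/w1.png

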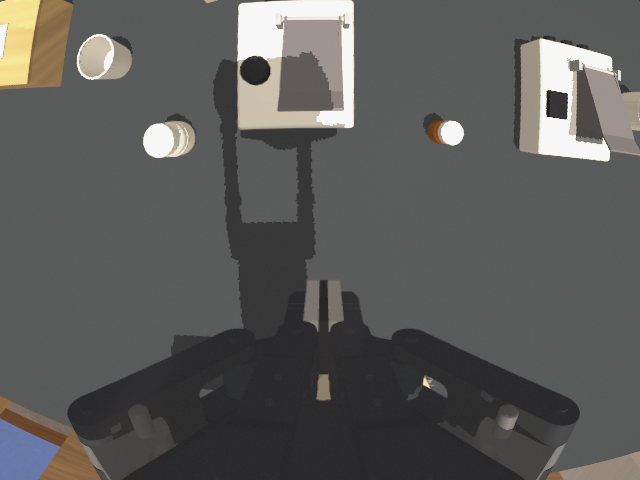

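The predicted pixels match the image to within 3 px: the front corners are at (238,129) and (354,126), and the dial is at (255,70). I'll shift the box centre about 2 mm in +x, to (0.491, 0.180). Now I'll tilt the tool forward in front of the box.

Request:
send_rows --increments '[{"gripper":1,"linear":[0.0,0.005,-0.01],"delta_rot":[0.016,-0.108,0]},{"gripper":1,"linear":[0.0,0.01,-0.02],"delta_rot":[0.032,-0.216,0]},{"gripper":1,"linear":[0.0,0.015,-0.03],"delta_rot":[0.048,-0.323,0]},{"gripper":1,"linear":[0.01,0.015,-0.04],"delta_rot":[0.064,-0.43,0]},{"gripper":1,"linear":[0.01,0.015,-0.06],"delta_rot":[0.08,-0.538,0]},{"gripper":1,"linear":[0.02,0.015,-0.07],"delta_rot":[0.096,-0.646,0]},{"gripper":1,"linear":[0.02,0.015,-0.08],"delta_rot":[0.112,-0.753,0]},{"gripper":1,"linear":[0.02,0.015,-0.1],"delta_rot":[0.128,-0.861,0]}]'

```text
clock: 2.85
position: [0.3746, 0.1358, 0.2395]
ee_rot: [-0.019, 0.914, 0.06, 0.4]
contact_force: [-0.1, -2.5, -0.8]
width: -0.0001
gripper_force: 0.0
```

Request:
send_rows --increments '[{"gripper":1,"linear":[0,0,0],"delta_rot":[0,0,0]},{"gripper":1,"linear":[0,0,0],"delta_rot":[0,0,0]}]'

```text
clock: 3.05
position: [0.3771, 0.1369, 0.2417]
ee_rot: [-0.019, 0.914, 0.061, 0.4]
contact_force: [-0.1, 0.4, 0.8]
width: -0.0001
gripper_force: 0.0
```

Run:
```python
from rig import get_state
from h import *
s=get_state();print(s["position"],Rn.from_quat(s["ee_rot"],scalar_first=True).as_matrix().round(3),np.round(s["qpos"],2))
```

```text
[0.37714789 0.13688801 0.24171645] [[ 0.673  0.127  0.729]
 [ 0.096 -0.992  0.084]
 [ 0.734  0.013 -0.68 ]] [ 0.29 -0.35  2.37 -0.42  0.33  2.08]
```

Request:
send_rows --increments '[{"gripper":1,"linear":[0.0,0.0,0],"delta_rot":[-0.009,0.06,0]},{"gripper":1,"linear":[0.005,0.0,-0.01],"delta_rot":[-0.018,0.119,0]},{"gripper":1,"linear":[0.01,0.0,-0.03],"delta_rot":[-0.018,0.119,0]},{"gripper":1,"linear":[0.01,0.0,-0.06],"delta_rot":[-0.018,0.119,0]},{"gripper":1,"linear":[0.01,0.0,-0.09],"delta_rot":[-0.018,0.119,0]},{"gripper":1,"linear":[0.01,0.0,-0.12],"delta_rot":[-0.018,0.119,0]},{"gripper":1,"linear":[0.01,0.0,-0.125],"delta_rot":[-0.018,0.119,0]},{"gripper":1,"linear":[0.01,0.0,-0.125],"delta_rot":[-0.018,0.119,0]}]'

```text
clock: 3.85
position: [0.3938, 0.1086, 0.1322]
ee_rot: [0.022, 0.935, 0.091, 0.343]
contact_force: [5.7, -2.1, 4.3]
width: 0.0
gripper_force: 0.0
```

```bash
cat > st.py <<'E'
from rig import get_state
from h import *
s=get_state();p=np.array(s["position"]);t=.148;d=p[:2]-[.491,.18]
print("clk",s["clock"],"pos",p.round(4),"box",(np.array([d[0]*np.cos(t)+d[1]*np.sin(t),-d[0]*np.sin(t)+d[1]*np.cos(t),p[2]])*1000).round(1),"tiltdeg",np.degrees(np.arccos(-Rn.from_quat(s["ee_rot"],scalar_first=True).as_matrix()[2,2])).round(1),"z",Rn.from_quat(s["ee_rot"],scalar_first=True).as_matrix()[:,2].round(2),"q",np.round(s["qpos"],2),"F",np.round(s["contact_force"],1))
E
python3 st.py
```

```text
clk 3.85 pos [0.3938 0.1086 0.1322] box [-106.7  -56.3  132.2] tiltdeg 40.2 z [ 0.64  0.02 -0.76] q [ 0.19 -0.1   2.51 -1.18  0.11  2.7 ] F [ 5.7 -2.1  4.3]
```

The wrist hits its limits at this tilt. I'll use about 28° from vertical, which still fits under the lip.

Request:
send_rows --increments '[{"gripper":1,"linear":[-0.01,0.0,0.03],"delta_rot":[-0.02,0.13,0]},{"gripper":1,"linear":[-0.01,0.0,0.03],"delta_rot":[-0.038,0.257,0]},{"gripper":1,"linear":[-0.01,0.0,0.03],"delta_rot":[-0.038,0.257,0]},{"gripper":1,"linear":[-0.01,0.0,0.03],"delta_rot":[-0.038,0.257,0]},{"gripper":1,"linear":[-0.01,0.0,0.03],"delta_rot":[-0.038,0.257,0]}]'

```text
clock: 4.35
position: [0.3831, 0.1115, 0.1637]
ee_rot: [0.024, 0.97, 0.102, 0.218]
contact_force: [-0.3, -0.7, -0.8]
width: -0.0001
gripper_force: 0.0
```

```bash
python3 st.py
```

```text
clk 4.35 pos [0.3831 0.1115 0.1637] box [-116.8  -51.9  163.7] tiltdeg 25.3 z [ 0.43 -0.   -0.9 ] q [ 0.18 -0.14  2.25 -0.14  0.6   1.64] F [-0.3 -0.7 -0.8]
```

Request:
send_rows --increments '[{"gripper":1,"linear":[-0.001,0.012,-0.01],"delta_rot":[0,0,0]},{"gripper":1,"linear":[-0.002,0.025,-0.025],"delta_rot":[0,0,0]},{"gripper":1,"linear":[-0.004,0.032,-0.045],"delta_rot":[0,0,0]},{"gripper":1,"linear":[0.008,0.034,-0.059],"delta_rot":[0,0,0]},{"gripper":1,"linear":[0.022,0.036,-0.059],"delta_rot":[0,0,0]},{"gripper":1,"linear":[0.022,0.036,-0.059],"delta_rot":[0,0,0]},{"gripper":1,"linear":[0.022,0.036,-0.059],"delta_rot":[0,0,0]}]'

```text
clock: 5.05
position: [0.4045, 0.1454, 0.103]
ee_rot: [0.027, 0.97, 0.1, 0.218]
contact_force: [-0.4, -0.5, 0.9]
width: -0.0004
gripper_force: 0.0
```

```bash
python3 st.py
python3 - <<'E'
from rig import optics
import cv2
im=optics.get_image("wrist")["pixels"];cv2.imwrite("pics/w2.png",im)
E
```

```text
clk 5.05 pos [0.4045 0.1454 0.103 ] box [-90.7 -21.4 103. ] tiltdeg 25.4 z [ 0.43 -0.01 -0.9 ] q [ 0.3   0.03  2.3  -0.34  0.41  1.95] F [-0.4 -0.5  0.9]
```

View pics/w2.png

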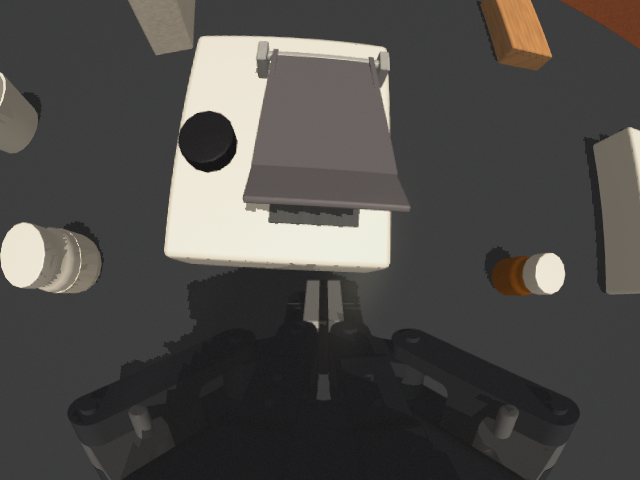

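The lip centre is at (327,205) and the closed fingertips are at (323,285), so they are aligned with it. I'll advance under the lip.

Request:
send_rows --increments '[{"gripper":1,"linear":[0.008,0.001,0],"delta_rot":[0,0,0]},{"gripper":1,"linear":[0.016,0.002,0],"delta_rot":[0,0,0]},{"gripper":1,"linear":[0.022,0.003,0],"delta_rot":[0,0,0]},{"gripper":1,"linear":[0.027,0.004,0],"delta_rot":[0,0,0]},{"gripper":1,"linear":[0.031,0.005,0.001],"delta_rot":[0,0,0]},{"gripper":1,"linear":[0.034,0.005,0.003],"delta_rot":[0,0,0]},{"gripper":1,"linear":[0.036,0.005,0.006],"delta_rot":[0,0,0]},{"gripper":1,"linear":[0.036,0.005,0.006],"delta_rot":[0,0,0]}]'

```text
clock: 5.9
position: [0.4388, 0.1504, 0.1081]
ee_rot: [0.027, 0.971, 0.101, 0.217]
contact_force: [1.1, 0.1, 0.4]
width: 0.0002
gripper_force: 0.1
```

```bash
python3 st.py
```

```text
clk 5.9 pos [0.4388 0.1504 0.1081] box [-56.  -21.6 108.1] tiltdeg 25.3 z [ 0.43 -0.01 -0.9 ] q [ 0.28  0.07  2.24 -0.31  0.43  1.9 ] F [1.1 0.1 0.4]
```

Now I'll follow the opening circle.

Request:
send_rows --increments '[{"gripper":1,"linear":[0.005,0.001,0.007],"delta_rot":[0,0,0]},{"gripper":1,"linear":[0.009,0.001,0.014],"delta_rot":[0,0,0]},{"gripper":1,"linear":[0.015,0.002,0.02],"delta_rot":[0,0,0]},{"gripper":1,"linear":[0.02,0.003,0.026],"delta_rot":[0,0,0]},{"gripper":1,"linear":[0.026,0.004,0.032],"delta_rot":[0,0,0]},{"gripper":1,"linear":[0.033,0.005,0.037],"delta_rot":[0,0,0]}]'

```text
clock: 6.5
position: [0.472, 0.1554, 0.1453]
ee_rot: [0.027, 0.971, 0.101, 0.217]
contact_force: [-0.3, 0.4, -0.7]
width: 0.0003
gripper_force: 0.2
```

```bash
python3 st.py
python3 - <<'E'
from rig import optics
import cv2
im=optics.get_image("wrist")["pixels"];cv2.imwrite("pics/w3.png",im)
E
```

```text
clk 6.5 pos [0.472  0.1554 0.1453] box [-22.4 -21.6 145.3] tiltdeg 25.3 z [ 0.43 -0.01 -0.9 ] q [ 0.27  0.06  2.12 -0.23  0.55  1.8 ] F [-0.3  0.4 -0.7]
```

View pics/w3.png

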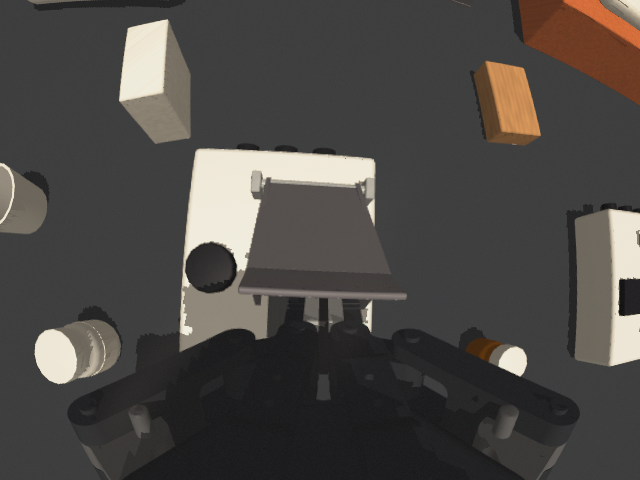

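The lip edge at row 295 now rides on the fingertips and the guard is partly raised. I'll continue the arc.

Request:
send_rows --increments '[{"gripper":1,"linear":[0.007,0.001,0.005],"delta_rot":[0,0,0]},{"gripper":1,"linear":[0.014,0.002,0.009],"delta_rot":[0,0,0]},{"gripper":1,"linear":[0.021,0.003,0.013],"delta_rot":[0,0,0]},{"gripper":1,"linear":[0.029,0.004,0.016],"delta_rot":[0,0,0]},{"gripper":1,"linear":[0.037,0.005,0.018],"delta_rot":[0,0,0]},{"gripper":1,"linear":[0.045,0.007,0.02],"delta_rot":[0,0,0]},{"gripper":1,"linear":[0.053,0.008,0.022],"delta_rot":[0,0,0]},{"gripper":1,"linear":[0.061,0.009,0.023],"delta_rot":[0,0,0]}]'

```text
clock: 7.35
position: [0.5332, 0.1644, 0.1677]
ee_rot: [0.027, 0.971, 0.101, 0.217]
contact_force: [-0.7, -0.4, 0.4]
width: -0.0001
gripper_force: 0.0
```

Request:
send_rows --increments '[{"gripper":1,"linear":[0.008,0.001,0],"delta_rot":[0,0,0]},{"gripper":1,"linear":[0.016,0.002,0],"delta_rot":[0,0,0]},{"gripper":1,"linear":[0.023,0.003,0],"delta_rot":[0,0,0]},{"gripper":1,"linear":[0.028,0.004,0],"delta_rot":[0,0,0]},{"gripper":1,"linear":[0.028,0.004,0],"delta_rot":[0,0,0]},{"gripper":1,"linear":[0.028,0.004,0],"delta_rot":[0,0,0]}]'

```text
clock: 7.95
position: [0.5602, 0.1682, 0.1674]
ee_rot: [0.027, 0.971, 0.101, 0.216]
contact_force: [0.8, -0.0, -0.3]
width: 0.0001
gripper_force: 0.0
```

```bash
python3 st.py
python3 - <<'E'
from rig import optics
import cv2
im=optics.get_image("wrist")["pixels"];im2=optics.get_image("scene")["pixels"][180:320,200:480]
cv2.imwrite("pics/w4.png",cv2.vconcat([cv2.resize(im,(480,360)),cv2.resize(im2,(480,240))]))
E
```

```text
clk 7.95 pos [0.5602 0.1682 0.1674] box [ 66.7 -21.9 167.4] tiltdeg 25.2 z [ 0.43 -0.01 -0.9 ] q [ 0.24  0.16  1.93 -0.19  0.63  1.73] F [ 0.8 -0.  -0.3]
```

View pics/w4.png

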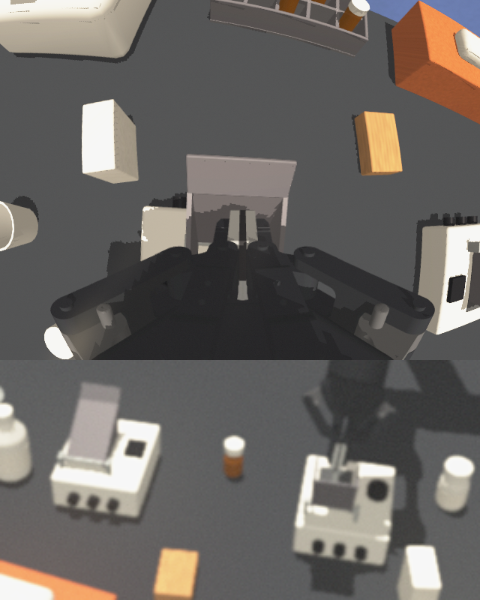

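The guard stands open against its stop: the lip is at (240,160) in the upper picture, with the toggle area exposed. Next I'll back out and go down in front of the toggle.

Request:
send_rows --increments '[{"gripper":1,"linear":[-0.02,-0.003,0],"delta_rot":[0,0,0]},{"gripper":1,"linear":[-0.04,-0.006,0],"delta_rot":[0,0,0]},{"gripper":1,"linear":[-0.065,-0.009,0],"delta_rot":[0,0,0]},{"gripper":1,"linear":[-0.09,-0.012,0],"delta_rot":[0,0,0]},{"gripper":1,"linear":[-0.115,-0.015,-0.005],"delta_rot":[0,0,0]},{"gripper":1,"linear":[-0.126,-0.017,-0.03],"delta_rot":[0,0,0]},{"gripper":1,"linear":[-0.128,-0.017,-0.055],"delta_rot":[0,0,0]},{"gripper":1,"linear":[-0.128,-0.017,-0.07],"delta_rot":[0,0,0]}]'

```text
clock: 8.85
position: [0.4303, 0.1508, 0.0963]
ee_rot: [0.027, 0.971, 0.101, 0.216]
contact_force: [0.6, -0.2, -0.5]
width: -0.0001
gripper_force: 0.0
```

Request:
send_rows --increments '[{"gripper":1,"linear":[0,0,-0.01],"delta_rot":[0,0,0]},{"gripper":1,"linear":[0,0,-0.018],"delta_rot":[0,0,0]},{"gripper":1,"linear":[0,0,-0.018],"delta_rot":[0,0,0]},{"gripper":1,"linear":[0,0,-0.018],"delta_rot":[0,0,0]}]'

```text
clock: 9.25
position: [0.4324, 0.1513, 0.0798]
ee_rot: [0.027, 0.971, 0.101, 0.217]
contact_force: [0.4, -0.5, 0.2]
width: 0.0001
gripper_force: 0.0
```

```bash
python3 st.py
python3 - <<'E'
from rig import optics
import cv2
im=optics.get_image("wrist")["pixels"];cv2.imwrite("pics/w5.png",im)
E
```

```text
clk 9.25 pos [0.4324 0.1513 0.0798] box [-62.2 -19.7  79.8] tiltdeg 25.2 z [ 0.43 -0.01 -0.9 ] q [ 0.29  0.11  2.29 -0.4   0.34  2.  ] F [ 0.4 -0.5  0.2]
```

View pics/w5.png

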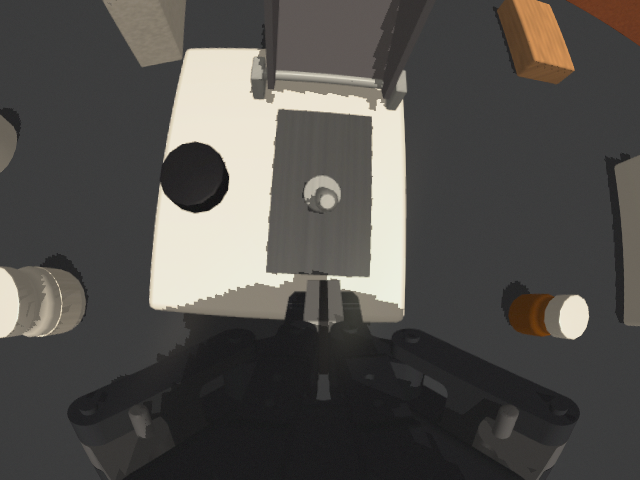

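The toggle tip is at (327,200), leaning towards the fingertips at (323,285), and it is in line with them. I'll push it in +x.

Request:
send_rows --increments '[{"gripper":1,"linear":[0.008,0.001,-0.001],"delta_rot":[0,0,0]},{"gripper":1,"linear":[0.016,0.002,-0.001],"delta_rot":[0,0,0]},{"gripper":1,"linear":[0.02,0.003,-0.001],"delta_rot":[0,0,0]},{"gripper":1,"linear":[0.024,0.003,-0.001],"delta_rot":[0,0,0]},{"gripper":1,"linear":[0.028,0.004,-0.001],"delta_rot":[0,0,0]},{"gripper":1,"linear":[0.032,0.004,-0.001],"delta_rot":[0,0,0]},{"gripper":1,"linear":[0.036,0.005,-0.001],"delta_rot":[0,0,0]},{"gripper":1,"linear":[0.038,0.005,-0.001],"delta_rot":[0,0,0]}]'

```text
clock: 10.1
position: [0.4699, 0.156, 0.0782]
ee_rot: [0.027, 0.971, 0.101, 0.216]
contact_force: [-3.7, -0.8, 2.5]
width: 0.0002
gripper_force: 1.8
```

Request:
send_rows --increments '[{"gripper":1,"linear":[0.001,0,0],"delta_rot":[0,0,0]},{"gripper":1,"linear":[0.002,0,0],"delta_rot":[0,0,0]},{"gripper":1,"linear":[0.002,0,0],"delta_rot":[0,0,0]}]'

```text
clock: 10.4
position: [0.4728, 0.1564, 0.0788]
ee_rot: [0.027, 0.971, 0.101, 0.217]
contact_force: [-1.6, -0.5, 0.0]
width: -0.0001
gripper_force: 0.9
```

```bash
python3 st.py
python3 - <<'E'
from rig import optics
import cv2
im=optics.get_image("wrist")["pixels"];cv2.imwrite("pics/w6.png",cv2.resize(im[100:340,220:440],None,fx=2,fy=2))
E
```

```text
clk 10.4 pos [0.4728 0.1564 0.0788] box [-21.5 -20.6  78.8] tiltdeg 25.3 z [ 0.43 -0.01 -0.9 ] q [ 0.27  0.17  2.22 -0.37  0.35  1.95] F [-1.6 -0.5  0. ]
```

View pics/w6.png

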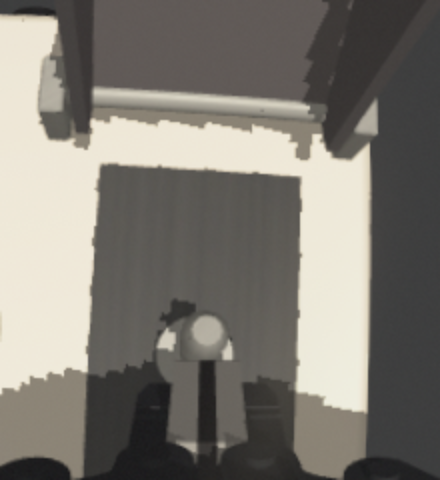

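The fingertips at crop (205,365) are pushing the toggle at (207,335). I'll go on in small steps until the force rises at the stop.

Request:
send_rows --increments '[{"gripper":1,"linear":[0.001,0,0],"delta_rot":[0,0,0]},{"gripper":1,"linear":[0.002,0,0],"delta_rot":[0,0,0]},{"gripper":1,"linear":[0.003,0,0],"delta_rot":[0,0,0]},{"gripper":1,"linear":[0.003,0,0],"delta_rot":[0,0,0]}]'

```text
clock: 10.85
position: [0.4758, 0.1565, 0.0788]
ee_rot: [0.027, 0.971, 0.101, 0.217]
contact_force: [-1.9, 0.3, 1.5]
width: 0.0001
gripper_force: 0.8
```

Request:
send_rows --increments '[{"gripper":1,"linear":[0.001,0,0],"delta_rot":[0,0,0]},{"gripper":1,"linear":[0.001,0,0],"delta_rot":[0,0,0]}]'

```text
clock: 11.05
position: [0.4766, 0.1564, 0.0787]
ee_rot: [0.027, 0.971, 0.101, 0.217]
contact_force: [-1.7, 0.1, 1.3]
width: 0.0001
gripper_force: 0.8
```

Request:
send_rows --increments '[{"gripper":1,"linear":[0.001,0,0],"delta_rot":[0,0,0]},{"gripper":1,"linear":[0.002,0,0],"delta_rot":[0,0,0]},{"gripper":1,"linear":[0.002,0,0],"delta_rot":[0,0,0]}]'

```text
clock: 11.35
position: [0.4784, 0.1563, 0.0785]
ee_rot: [0.027, 0.971, 0.101, 0.217]
contact_force: [-2.4, 0.4, 0.2]
width: 0.0
gripper_force: 0.9
```

Request:
send_rows --increments '[{"gripper":1,"linear":[0.001,0,0],"delta_rot":[0,0,0]},{"gripper":1,"linear":[0.001,0,0],"delta_rot":[0,0,0]}]'

```text
clock: 11.55
position: [0.4789, 0.1562, 0.0783]
ee_rot: [0.027, 0.971, 0.101, 0.216]
contact_force: [-4.7, 1.0, 1.1]
width: -0.0001
gripper_force: 2.1
```

Request:
send_rows --increments '[{"gripper":1,"linear":[0.001,0,0],"delta_rot":[0,0,0]},{"gripper":1,"linear":[0.001,0,0],"delta_rot":[0,0,0]}]'

```text
clock: 11.75
position: [0.479, 0.1561, 0.0782]
ee_rot: [0.027, 0.971, 0.101, 0.216]
contact_force: [-7.6, 2.6, 5.2]
width: 0.0001
gripper_force: 4.2
```

The stop is reached: the force rose to 8 N with no more motion. I'll withdraw, go up, turn the tool vertical and pass behind the guard.

Request:
send_rows --increments '[{"gripper":1,"linear":[-0.015,-0.002,0],"delta_rot":[0,0,0]},{"gripper":1,"linear":[-0.035,-0.005,0.003],"delta_rot":[0,0,0]},{"gripper":1,"linear":[-0.045,-0.006,0.03],"delta_rot":[0,0,0]},{"gripper":1,"linear":[-0.05,-0.006,0.07],"delta_rot":[0,0.08,0]},{"gripper":1,"linear":[-0.05,-0.006,0.11],"delta_rot":[0,0.17,0]},{"gripper":1,"linear":[-0.05,-0.006,0.15],"delta_rot":[0,0.26,0]},{"gripper":1,"linear":[-0.05,-0.006,0.19],"delta_rot":[0,0.35,0]},{"gripper":1,"linear":[-0.05,-0.006,0.23],"delta_rot":[0,0.44,0]}]'

```text
clock: 12.55
position: [0.4304, 0.1498, 0.3117]
ee_rot: [0.004, 0.995, 0.104, -0.0]
contact_force: [0.5, -0.3, 0.1]
width: -0.0
gripper_force: 0.0
```

Request:
send_rows --increments '[{"gripper":1,"linear":[0,0,0],"delta_rot":[0,0,0]},{"gripper":1,"linear":[0.035,0.005,0],"delta_rot":[0,0,0]},{"gripper":1,"linear":[0.075,0.011,0],"delta_rot":[0,0,0]},{"gripper":1,"linear":[0.115,0.017,0],"delta_rot":[0,0,0]},{"gripper":1,"linear":[0.155,0.023,0],"delta_rot":[0,0,0]},{"gripper":1,"linear":[0.19,0.028,0],"delta_rot":[0,0,0]},{"gripper":1,"linear":[0.207,0.031,0],"delta_rot":[0,0,0]},{"gripper":1,"linear":[0.207,0.031,0],"delta_rot":[0,0,0]}]'

```text
clock: 13.35
position: [0.6391, 0.181, 0.3059]
ee_rot: [0.005, 0.995, 0.104, -0.001]
contact_force: [-0.6, 0.7, -0.5]
width: -0.0001
gripper_force: 0.0
```

```bash
python3 st.py
python3 - <<'E'
from rig import optics
import cv2
im=optics.get_image("wrist")["pixels"];im2=optics.get_image("scene")["pixels"][150:320,200:480]
cv2.imwrite("pics/w7.png",cv2.vconcat([cv2.resize(im,(400,300)),cv2.resize(im2,(400,243))]))
E
```

```text
clk 13.35 pos [0.6391 0.181  0.3059] box [146.6 -20.9 305.9] tiltdeg 0.6 z [-0.   -0.01 -1.  ] q [ 0.18  0.39  1.15 -0.01  1.6   1.54] F [-0.6  0.7 -0.5]
```

View pics/w7.png

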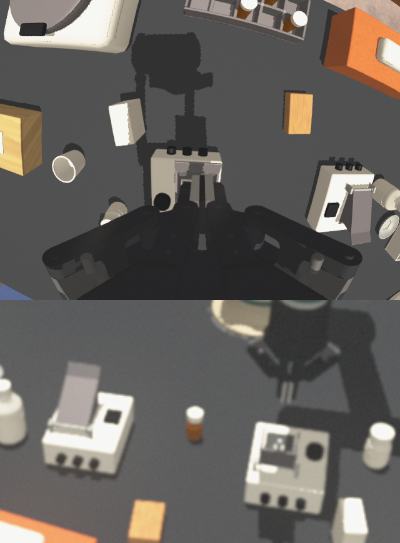

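The guard still looks open in the scene crop, with its dark panel at (280,450), and the closed fingers are above and behind it. I'll check the geometry by projection before going down.

Run:
```python
from rig import get_state, optics
from h import *
s=get_state();d=optics.get_image("wrist");g=cv2.cvtColor(d["pixels"],cv2.COLOR_BGR2GRAY)
def B(x,y,z,c=(.491,.180),t=.148):return np.array([c[0]+x*np.cos(t)-y*np.sin(t),c[1]+x*np.sin(t)+y*np.cos(t),z])
for n,P in dict(rearL=(.075,.065,.06),rearR=(.075,-.065,.06),dial=(-.01,.042,.078),lip=(.113,-.02,.174),lipL=(.113,.01,.174),lipR=(.113,-.05,.174)).items():print(n,np.round(wpix(d,s["position"],s["ee_rot"],B(*P))))
for c in (258,270,290,335,345):print(c,g[225:330:4,c])
```

```text
rearL [242. 250.]
rearR [357. 257.]
dial [260. 325.]
lip [319. 259.]
lipL [281. 257.]
lipR [357. 261.]
258 [ 83  50  51 147 147 147 187 171 172 173 173 172 173 173 173 173 173 172
 172 172 156  30  32  30  30  33  29]
270 [ 51  49  28  43  42 147 149 172 172 173 173 172 172 174 172 172 173 174
 174 172 171 150  28  28  30  30 104]
290 [ 49  50  50  76 146 146 147 145 143 134 134 134 115 115  73 126 153 173
  40  39  38  40  41  38  38  39  41]
335 [ 84  84  51  51 133 147 146 150 118 135 134 135 129 115 108 108 108 109
 107 107 107 107 108 106 117  45  44]
345 [ 83  84  52  51 126 146 146 150 153 134 135 132 132  73  71  72  72  48
  47  47  48  51  47  50  47  46  48]
```

The rear edge (row 249) and the lip (row about 259) match the prediction, so the guard is open. Now I'll go down behind it.

Request:
send_rows --increments '[{"gripper":1,"linear":[0,0,-0.03],"delta_rot":[0,0,0]},{"gripper":1,"linear":[0,0,-0.065],"delta_rot":[0,0,0]},{"gripper":1,"linear":[0,0,-0.1],"delta_rot":[0,0,0]},{"gripper":1,"linear":[0,0,-0.13],"delta_rot":[0,0,0]},{"gripper":1,"linear":[0,0,-0.155],"delta_rot":[0,0,0]},{"gripper":1,"linear":[0,0,-0.155],"delta_rot":[0,0,0]},{"gripper":1,"linear":[-0.008,-0.001,-0.155],"delta_rot":[0,0,0]},{"gripper":1,"linear":[-0.016,-0.002,-0.155],"delta_rot":[0,0,0]}]'

```text
clock: 14.3
position: [0.6214, 0.1793, 0.1558]
ee_rot: [0.004, 0.994, 0.105, 0.001]
contact_force: [-0.3, 0.4, 0.2]
width: -0.0
gripper_force: 0.0
```

Request:
send_rows --increments '[{"gripper":1,"linear":[-0.006,-0.001,0.001],"delta_rot":[0,0,0]},{"gripper":1,"linear":[-0.012,-0.002,0.004],"delta_rot":[0,0,0]},{"gripper":1,"linear":[-0.018,-0.003,0.008],"delta_rot":[0,0,0]},{"gripper":1,"linear":[-0.024,-0.003,0.011],"delta_rot":[0,0,0]},{"gripper":1,"linear":[-0.03,-0.004,0.014],"delta_rot":[0,0,0]}]'

```text
clock: 14.8
position: [0.591, 0.1753, 0.1682]
ee_rot: [0.004, 0.994, 0.105, 0.0]
contact_force: [0.6, 0.6, 0.1]
width: 0.0002
gripper_force: 0.0
```

Request:
send_rows --increments '[{"gripper":1,"linear":[-0.006,-0.001,0.002],"delta_rot":[0,0,0]},{"gripper":1,"linear":[-0.012,-0.002,0.004],"delta_rot":[0,0,0]},{"gripper":1,"linear":[-0.018,-0.003,0.005],"delta_rot":[0,0,0]},{"gripper":1,"linear":[-0.024,-0.003,0.006],"delta_rot":[0,0,0]},{"gripper":1,"linear":[-0.03,-0.004,0.007],"delta_rot":[0,0,0]},{"gripper":1,"linear":[-0.036,-0.005,0.008],"delta_rot":[0,0,0]},{"gripper":1,"linear":[-0.042,-0.006,0.008],"delta_rot":[0,0,0]},{"gripper":1,"linear":[-0.048,-0.007,0.008],"delta_rot":[0,0,0]}]'

```text
clock: 15.6
position: [0.5428, 0.1682, 0.1756]
ee_rot: [0.004, 0.995, 0.105, -0.0]
contact_force: [-0.9, 1.1, -0.8]
width: -0.0
gripper_force: 0.0
```

```bash
python3 st.py
python3 - <<'E'
from rig import get_state, optics
from h import *
s=get_state();d=optics.get_image("wrist");g=cv2.cvtColor(d["pixels"],cv2.COLOR_BGR2GRAY);cv2.imwrite("pics/w8.png",d["pixels"])
def B(x,y,z,c=(.491,.180),t=.148):return np.array([c[0]+x*np.cos(t)-y*np.sin(t),c[1]+x*np.sin(t)+y*np.cos(t),z])
for n,P in dict(rearL=(.075,.065,.06),rearR=(.075,-.065,.06),hinge=(.045,-.02,.076)).items():print(n,np.round(wpix(d,s["position"],s["ee_rot"],B(*P))))
for c in (270,290,345,355):print(c,g[180:330:5,c])
E
```

```text
clk 15.6 pos [0.5428 0.1682 0.1756] box [ 49.5 -19.3 175.6] tiltdeg 0.5 z [ 0.   -0.01 -1.  ] q [ 0.18  0.3   1.61 -0.01  1.23  1.55] F [-0.9  1.1 -0.8]
rearL [208. 187.]
rearR [388. 197.]
hinge [323. 240.]
270 [ 32 115 136 137 137 137 136 136  85  85  99  98  98  95 136 135  96  58
  58  58  59  58  59  59  60  60  59  60  59  56]
290 [ 26 116 132 137 137 136 136 136 136 137 241  73  59  60  58  59  59  59
  59  59  59  60  59  49  28  29  29  31  31  31]
345 [ 22  32 116 136 138 242 242 233 137 136 137 104  61  62  62  63  63  62
  62  62  63  61  61  37  40  38  33  38  36  35]
355 [ 38 116 116 135 226 242 242 242 242 174 137 123  64  64  64  65  66  66
  63  64  64  62  61  45  41  38  38  37  36  36]
```

The roof is now seen forward of the hinge line. I'll lift away to a clear pose and verify that the guard is shut.

Request:
send_rows --increments '[{"gripper":1,"linear":[0,0,0.03],"delta_rot":[0,0,0]},{"gripper":1,"linear":[0,0,0.07],"delta_rot":[0,0,0]},{"gripper":1,"linear":[0,0,0.11],"delta_rot":[0,0,0]},{"gripper":1,"linear":[-0.04,-0.005,0.14],"delta_rot":[0,0,0]},{"gripper":1,"linear":[-0.08,-0.012,0.15],"delta_rot":[0,0,0]},{"gripper":1,"linear":[-0.125,-0.02,0.155],"delta_rot":[0,0,0]},{"gripper":1,"linear":[-0.165,-0.03,0.155],"delta_rot":[0,0,0]},{"gripper":1,"linear":[-0.19,-0.039,0.155],"delta_rot":[0,0,0]}]'

```text
clock: 16.45
position: [0.3503, 0.1289, 0.3309]
ee_rot: [0.004, 0.994, 0.105, -0.0]
contact_force: [0.5, -0.4, -0.2]
width: -0.0005
gripper_force: 0.0
```

Request:
send_rows --increments '[{"gripper":1,"linear":[0,0,0],"delta_rot":[0,0,0]},{"gripper":1,"linear":[0,0,0],"delta_rot":[0,0,0]},{"gripper":1,"linear":[0,0,0],"delta_rot":[0,0,0]}]'

```text
clock: 16.75
position: [0.3544, 0.1295, 0.3307]
ee_rot: [0.004, 0.995, 0.105, 0.0]
contact_force: [-0.1, 0.4, -0.7]
width: 0.0002
gripper_force: 0.0
```

```bash
python3 st.py
python3 - <<'E'
from rig import get_state, optics
from h import *
s=get_state();d=optics.get_image("wrist");g=cv2.cvtColor(d["pixels"],cv2.COLOR_BGR2GRAY);cv2.imwrite("pics/w9.png",d["pixels"])
w=dict(np.load("w1.npz"));g1=cv2.cvtColor(w["pixels"],cv2.COLOR_BGR2GRAY)
def B(x,y,z,c=(.491,.180),t=.148):return np.array([c[0]+x*np.cos(t)-y*np.sin(t),c[1]+x*np.sin(t)+y*np.cos(t),z])
for n,P in dict(hinge=(.045,-.02,.076),roof=(-.04,-.02,.118),lip=(-.058,-.02,.136),toggle_on=(-.001,-.02,.091)).items():
    for dd,pp,qq,gg in((w,w["pos"],w["q"],g1),(d,s["position"],s["ee_rot"],g)):
        x,y=wpix(dd,pp,qq,B(*P));x=int(x);print(n,x,round(y),gg[int(max(y-16,0)):int(y+17):2,x])
# scene / top changes vs start
for n in("scene","top"):
    a=np.load(n+".npz")["pixels"];b=optics.get_image(n)["pixels"];m=(cv2.absdiff(a,b).max(2)>60).astype(np.uint8)
    print(n,[st[:5].tolist() for st in cv2.connectedComponentsWithStats(m)[2][1:] if st[4]>15])
E
```

```text
clk 16.75 pos [0.3544 0.1295 0.3307] box [-142.6  -29.9  330.7] tiltdeg 0.5 z [ 0.   -0.01 -1.  ] q [ 0.17 -0.08  1.67 -0.01  1.55  1.54] F [-0.1  0.4 -0.7]
hinge 314 20 [247 247 247 247 247 247 244 242 151 151 150 151 151 151 152 151 151]
hinge 323 21 [247 247 247 247 247 247 240 245 156 155 154 155 154 155 155 155 155]
roof 312 93 [91 93 93 93 93 93 91 91 92 89 91 91 90 91 92 91 88]
roof 317 94 [95 95 94 95 95 95 94 96 93 94 94 93 93 94 93 94 92]
lip 312 111 [ 89  91  91  90  91  92  91  88 180 194 194 193 194 195 195 183 151]
lip 316 112 [ 93  92  93  94  93  92  93  92 184 198 199 198 198 198 199 188 156]
toggle_on 313 58 [151 152 152 150 151 152 149  92  93  92  93  92  92  93  93  92  93]
toggle_on 320 59 [155 155 155 155 155 155 155 134  95  95  95  96  95  94  96  95  95]
scene [[164, 0, 7, 9, 44], [335, 0, 40, 35, 1127], [433, 0, 11, 7, 60], [454, 0, 26, 12, 155], [162, 25, 54, 57, 1424], [436, 25, 9, 9, 52], [404, 54, 32, 10, 107], [386, 63, 77, 87, 2116], [359, 97, 10, 25, 166], [465, 119, 2, 13, 19], [368, 135, 26, 8, 45], [354, 146, 8, 21, 114], [377, 147, 16, 4, 32], [409, 151, 9, 16, 81], [363, 153, 42, 26, 834], [394, 228, 36, 36, 580]]
top [[188, 254, 84, 59, 2894], [261, 256, 3, 10, 22], [259, 310, 18, 50, 538], [200, 313, 17, 68, 623], [350, 333, 82, 80, 4647], [612, 337, 7, 5, 25], [583, 340, 55, 61, 2229], [536, 350, 42, 21, 410], [206, 355, 117, 125, 6373], [442, 366, 110, 96, 5347], [331, 382, 19, 12, 107], [601, 395, 39, 17, 331], [367, 399, 91, 81, 5499], [322, 400, 24, 53, 392], [553, 405, 43, 22, 422], [327, 424, 6, 15, 32], [290, 466, 48, 14, 218]]
```

The lip edge and roof sit on the same rows as at the start, so the guard is shut. The toggle was driven to its stop and nothing else has changed. I'm handing it in.

```bash
python3 -c "
from rig import sign_off
print(sign_off())"
```

```text
the job is handed in; nothing more can be done
None
```

I opened the dial box's guard, pushed the toggle over to its stop and dropped the guard shut again, then handed the job in at about 17 s. The final camera check showed the guard back at its shut position and no sign that anything else had moved. `sign_off()` returned no verdict.

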